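# Free the stuck doming block

## Robot

A 6-joint arm with a two-finger parallel gripper is mounted at the origin on the work surface. World frame = base frame: x ahead of the robot, y to its left, z up, the work surface at z = 0. Lengths are in m, angles in rad, forces in N, time in s.
With the tool pointing down it reaches from about 0.25 to 0.85 m from the base axis. Payload 12.5 kg.
Tool frame: the origin (TCP) lies midway between the tips of the shut fingers; the grasp point (between the pads) lies 19 mm behind it; y points along the fingers, z is the direction in which the jaws open and shut, and the axes are right-handed (so a half turn about y gives the same grasp; the last joint's range is limited). The gripper opens to 93 mm and grips with 3 to 60 N. Pads are 15 mm wide; open, the fingers measure 128 mm over their backs; the gripper's body (75 mm by 188 mm) begins 65 mm behind the grasp point.
Start: joints at [-1.289, 0.351, 1.652, -0, 1.139, -0.085], TCP at [0.197, -0.513, 0.219] pointing down, gripper open.
Joint ranges: [-2.75, 2.75], [-0.79, 2.1], [0.01, 2.65], [-1.57, 4.71], [0.07, 3.14], [-2.87, 2.87]. Speed limits (rad/s): [2.22, 2.22, 2.79, 3.14, 3.14, 3.14].

## Interface

Orientations are given as [roll, pitch, yaw] about the fixed x, y, z axes, in that order (R = Rz(yaw) Ry(pitch) Rx(roll)).
In Python, from rig import ctrl gives the robot as it stands.
- The arm moves only by the tool drive_tool, never from a script. Its argument "increments" is a list of rows, each a list of 2 entries, a list of its own where there are three numbers: the shift along the tool's x, y, z in mm, then the turn, a rotation vector about the tool's x, y, z in rad. In form: [[[tx, ty, tz], [wx, wy, wz]], ...]. A call has 1 to 12 rows; each row is the pose to reach, as a shift and turn from the pose commanded when the call began, along the tool's axes at that moment; what a row does not reach only later rows make up. A row lasts 1/8 s, in which the tool goes at most 62.5 mm and 10.7 degrees, less where a joint would pass 70% of its speed; a pose out of reach is approached as far as the arm can. A call with a gripper value outside its range is refused whole. "hand" is the opening, from 0 (shut) to 1 (fully open), set as the call begins (left out, the last holds). The fingers move at their own pace and stop on an object; "newtons" is the grip in N (left out, the last holds). Time passes only in rows, so rows that repeat a pose let the fingers close. It gives the time, the measured TCP pose, the force and the opening at its end, in the units of the state.
- ctrl.observe(): the state, without advancing time (a new reading comes with each control period).
- ctrl.read_camera(name): name is "scene" or "top"; returns a dict with "color" (420x560x3 uint8, blue, green, red), "z_map" (420x560 float32, m along the optical axis (not along the pixel's ray), 0 where there is no reading), "camera_matrix" (3x3 intrinsics, pixels), "T" (4x4, takes a point from camera to world coordinates). Camera axes: x right, y up, looking along -z (the intrinsics and any distortion apply to the point x, -y, -z); pixel columns grow to the right and rows downward; lengths in m; the calibration is good to about 2 mm. A picture is of the moment at which its call begins.
- ctrl.finish_job(): hands the job in, once; it reports no verdict.
The state is a dict: "clock": time; "qpos": joint angles; "qd": joint speeds; "joint_efforts": joint torques, N m; "ee_pos": TCP position; "tcp_rot": TCP orientation; "wrist_force": force on the tool from outside, world axes, zero at the start; "wrist_torque": the same for the moment, N m; "finger_gap": finger opening in m.
Only numpy, scipy, OpenCV 4.12 (cv2) and the standard library are available. Lean on these libraries where they do the work, as an engineer would, in place of code of your own. Each camera call takes 0.05 s, during which the arm holds its last target.

## Task

The steel punch stands in the brass doming block, which is stuck in its wooden holder: first take the punch out and stand it upright in the slim empty tin. Then grip the block by its head and rock it side to side, towards one cheek and then the other, until both stiff cheeks have been pushed back and it comes free; do not try to pull it straight out. Finish while still holding the block upright and still, a few centimetres clear above its holder, with the tin standing and the other tools left where they are.

Things in the scene. Friction and masses are not known exactly. Their poses are not given: they have to be found in the camera images.
- holder: Wooden holder fixed to the bench, 84 (x) x 120 (y) x 40 mm high; origin at the centre of its underside. On top, two dark steel cheeks (52 mm along x, top 40 and underside 26 mm above the bench) slide along its y axis between two wooden rails. The block's neck comes up between them; its wider foot is under them in a pocket 40 (x) x 25 (y) mm, floor 8 mm above the bench.
- cheek_left (a joint): Slide of the cheek on the holder's +y side, m: 0 = closed, its inner face 6.5 mm from the centre line; 0.013 = pushed right back. Stiff (about 6 N), no spring: it stays where the leaning neck pushes it. The foot reaches 11 mm to each side, so about 0.006 on both cheeks lets it out; leaning the block 0.32 rad pushes a cheek to about 0.008.
- cheek_right (a joint): The same for the cheek on the holder's -y side; grows as the cheek is pushed towards -y.
- block_head (a point): Centre of the head of the brass doming block (0.3 to 0.55 kg); z up along the block, axes as the holder's at the start. Head 34 x 34 mm, 42 mm tall (21 above and below this point; top face 90 mm above the bench at the start), with a 12 mm hole 25 mm deep in its top and dark round hollows on its sides.
- block_foot (a point): Centre of the underside of the block's foot, 61 mm below the head's centre. Foot 22 mm wide in y, 36 in x, top 11 mm above this point; above it a neck 12 mm thick in y, 34 in x, 29 mm long to the head. The cheeks overlap the foot with 7 mm of vertical play, so a straight pull is stopped.
- rock_axis (a point): Point on the line about which the block rocks, on the holder's middle, 16 mm above the bench; the line runs along the holder's x axis, so the block leans towards +y or -y of the holder.
- punch_mid (a point): Middle of the steel doming punch (0.08 kg), a round rod 10 mm in diameter, 150 mm long, with a 16 mm ball at its top; z runs along it towards the ball. It starts upright and loose in the block's hole, its lower 25 mm inside. Grip it some 30 mm above the middle so that the fingers stay above the tin's rim.
- punch_foot (a point): Centre of the punch's lower, flat end, 75 mm below its middle.
- tin: The slim empty brass-coloured tin (loose, 0.25 kg), 48 mm across and 80 mm high, 3 mm wall, floor 4 mm thick; origin at the centre of its underside. The wider tin is not the one.
- stick_tin: Wide tin full of modelling sticks, 76 mm across, tin 100 mm high, sticks to about 160 mm; origin at the centre of its underside. Leave alone.
- file: File with a wooden handle, 260 mm long, lying flat along its x axis, 28 mm thick; origin on the bench 20 mm ahead of the handle. Leave alone.
- bench_peg: Flat wooden bench peg with a V slot, about 112 x 60 x 18 mm; origin on the bench near its middle. Leave alone.
Not all that is in view belongs to the job. What is shaped like the part that bears block_head but purple or turquoise is not meant.

How it is judged:
By the outcome, as a careful person would: the job done as asked, in the order asked, and still so for the second after the job is handed in, while the arm keeps its last pose, push and grip.
It also fails if it takes over 61 s, if anything falls off the work surface, if the arm or the gripper's body presses on something with over 40 N, if the wrist force passes 120 N, or if a joint passes its speed limit or range.

## Working session

There is one attempt and no reset: what is moved stays moved. The work goes in short steps, Python scripts to look and compute and a tool call to move; the robot and the scene stay as the last step left them, time stands still between calls to the robot, and variables do not carry over. Pictures are saved under pics/ and viewed, and the job is handed in when it is done.

Besides the shell and the picture viewer there is one more tool, called after "Request:" as name(argument=value, ...), one argument or row to a line, values as JSON. drive_tool: Moves the arm, as the interface text tells. Its arguments: {"type":"object","properties":{"increments":{"type":"array","items":{"type":"array"}},"hand":{"type":"number"},"newtons":{"type":"number"}},"required":["increments"]}

```bash
mkdir -p pics; ls
cat > h.py <<'E'
import numpy as np, cv2
from rig import ctrl
from scipy.spatial.transform import Rotation as R
def shot(name,tag):
    d=ctrl.read_camera(name); cv2.imwrite(f'pics/{tag}.png',d['color']); np.savez(f'pics/{tag}.npz',**{k:np.asarray(v) for k,v in d.items()}); return d
def cloud(d):
    K=d['camera_matrix'];z=d['z_map'];h,w=z.shape
    u,v=np.meshgrid(np.arange(w),np.arange(h))
    x=(u-K[0,2])/K[0,0]*z; y=(v-K[1,2])/K[1,1]*z
    P=np.stack([x,-y,-z,np.ones_like(z)],-1)@d['T'].T
    P=P[...,:3]; P[z==0]=np.nan
    return P
E
python3 - <<'E'
from h import *
print({k:np.round(v,3) for k,v in ctrl.observe().items()})
for n in('scene','top'):
    d=shot(n,n+'0'); print(d['camera_matrix'],np.round(d['T'],3),[k for k in d])
E
```

```text
pics
{'clock': np.float64(0.0), 'qpos': array([-1.289,  0.351,  1.652, -0.   ,  1.139, -0.085]), 'qd': array([ 0.001, -0.001,  0.001, -0.   , -0.002, -0.002]), 'joint_efforts': array([ 2.0000e-03, -4.9732e+01, -2.8525e+01,  7.0000e-02,  2.6000e-02,
       -0.0000e+00]), 'ee_pos': array([ 0.197, -0.513,  0.218]), 'tcp_rot': array([-1.572,  0.   , -2.775]), 'wrist_force': array([ 0.056, -0.074,  0.794]), 'wrist_torque': array([-0.02 , -0.001,  0.01 ]), 'finger_gap': np.float64(0.093)}
[[394.57197163   0.         276.19096208]
 [  0.         394.57197163 201.76553273]
 [  0.           0.           1.        ]] [[ 7.690e-01 -3.740e-01  5.180e-01  1.051e+00]
 [ 6.390e-01  4.530e-01 -6.220e-01 -5.650e-01]
 [-1.000e-03  8.090e-01  5.870e-01  6.310e-01]
 [ 0.000e+00  0.000e+00  0.000e+00  1.000e+00]] ['color', 'z_map', 'camera_matrix', 'T']
[[440.74001941   0.         276.63806029]
 [  0.         440.74001941 214.79062516]
 [  0.           0.           1.        ]] [[ 0.013  0.998 -0.069  0.552]
 [-1.     0.012 -0.024 -0.01 ]
 [-0.023  0.07   0.997  1.114]
 [ 0.     0.     0.     1.   ]] ['color', 'z_map', 'camera_matrix', 'T']
```

```bash
ls pics
```

```text
scene0.npz
scene0.png
top0.npz
top0.png
```

View pics/scene0.png

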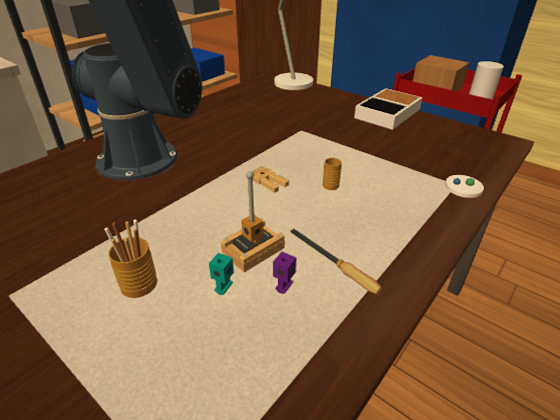

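View pics/top0.png

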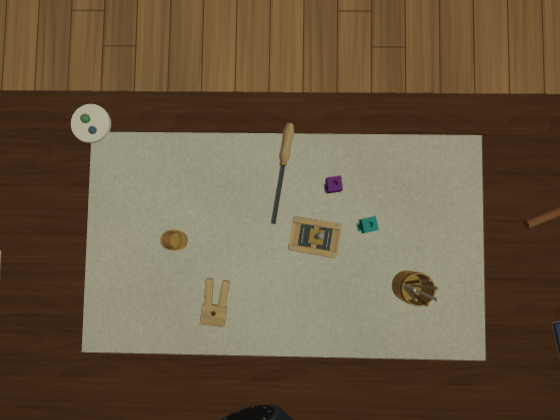

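The overview shows the holder with the punch at about (315,237) in the top view, the slim tin at (174,240), the stick tin at (418,289), the decoys at (334,184) and (369,225), the file at (282,170) and the peg at (215,302). Next I'll measure positions.

Run:
```python
from h import *
L=lambda t:{k:v for k,v in np.load(f'pics/{t}.npz').items()}
t=L('top0'); s=L('scene0'); Pt=cloud(t); Ps=cloud(s)
# bench
print('bench z', np.nanmedian(Pt[150:200,120:260,2]), np.nanmedian(Ps[200:230,150:200,2]))
def near(P,c,r,lo,hi):
    m=(np.hypot(P[...,0]-c[0],P[...,1]-c[1])<r)&(P[...,2]>lo)&(P[...,2]<hi); return P[m],m
c=np.nanmedian(Pt[232:245,168:180].reshape(-1,3),0); print('tin rough',c)
for n,P in(('t',Pt),('s',Ps)):
    q,m=near(P,c,.07,.072,.1); 
    if len(q): cc,r=cv2.minEnclosingCircle(q[:,:2].astype(np.float32)); print(n,'tin rim',len(q),cc,r,np.median(q[:,2]))
c=Pt[237,315]; print('holder rough',c); c=np.nanmedian(Pt[225:250,295:340].reshape(-1,3),0)
for n,P in(('t',Pt),('s',Ps)):
    q,m=near(P,c,.085,.032,.046); box=cv2.minAreaRect(q[:,:2].astype(np.float32)); print(n,'holder',len(q),box, q[:,2].mean())
    q,m=near(P,c,.06,.08,.1); print(n,'headtop',len(q),q.mean(0), cv2.minAreaRect(q[:,:2].astype(np.float32)))
    for lo in np.arange(.09,.24,.02):
        q,m=near(P,c,.08,lo,lo+.02); print(round(lo,2),len(q),q.mean(0) if len(q) else '')
for tag,im,b in(('ct',t['color'],(200,280,270,400)),('cs',s['color'],(160,300,190,310)),):
    cv2.imwrite(f'pics/{tag}.png',cv2.resize(im[b[0]:b[1],b[2]:b[3]],None,fx=5,fy=5,interpolation=cv2.INTER_CUBIC)[:600,:800])
```

```text
bench z 0.00148211745260185 0.0013540635490354447
tin rough [0.56736796 0.27537157 0.00622409]
t tin rim 104 (0.5627207159996033, 0.265908807516098) 0.02445811778306961 0.07939685794435658
s tin rim 105 (0.5656362175941467, 0.26542237401008606) 0.025793643668293953 0.07700001530441414
holder rough [ 0.57233811 -0.07375025  0.11580301]
t holder 1029 ((0.5752303600311279, -0.07774835079908371), (0.11985655874013901, 0.08401995152235031), 80.99140167236328) 0.040479565908350154
t headtop 168 [ 0.5741318  -0.07493292  0.09028714] ((0.5751248002052307, -0.07747422158718109), (0.033877115696668625, 0.03379927948117256), 80.95124053955078)
0.09 101 [ 0.57495463 -0.07483268  0.09166594]
0.11 2 [ 0.57331131 -0.07330135  0.1227299 ]
0.13 2 [ 0.57414514 -0.07347108  0.13716029]
0.15 1 [ 0.57360913 -0.07300337  0.16111736]
0.17 0 
0.19 7 [ 0.57582135 -0.07451983  0.20865127]
0.21 39 [ 0.57519591 -0.07749026  0.21380482]
0.23 0 
s holder 845 ((0.5768955945968628, -0.07793354243040085), (0.12173338234424591, 0.08766854554414749), 80.73953247070312) 0.039198839371890074
s headtop 207 [ 0.58103488 -0.0826423   0.08895735] ((0.5766929984092712, -0.0785880833864212), (0.03586107864975929, 0.036809567362070084), 82.63584899902344)
0.09 109 [ 0.57927867 -0.08128042  0.09382648]
0.11 29 [ 0.57902505 -0.08108635  0.12039212]
0.13 38 [ 0.57917981 -0.08098161  0.13936288]
0.15 39 [ 0.57975216 -0.08061371  0.15931544]
0.17 39 [ 0.57873677 -0.08097269  0.17994375]
0.19 44 [ 0.57973845 -0.0817376   0.20081599]
0.21 28 [ 0.57900357 -0.0805427   0.21264606]
0.23 0
```

View pics/ct.png

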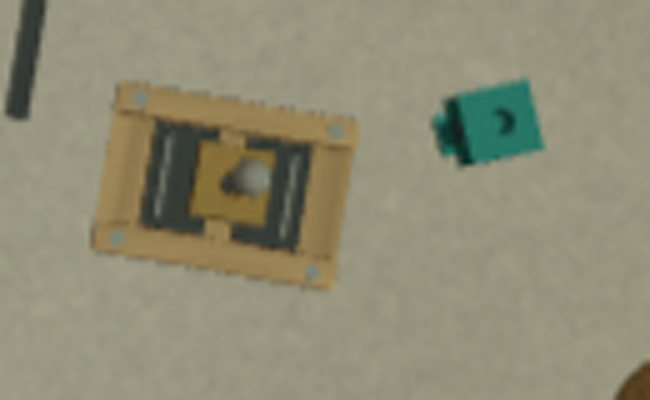

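View pics/cs.png

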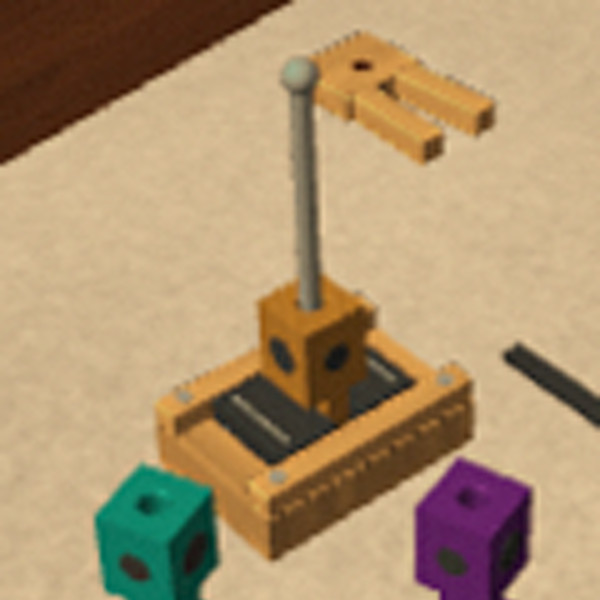

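```bash
cat >> h.py <<'E'
def down(jaw_deg):  # tool rotation: y down, z (jaw) at angle jaw_deg
    return R.from_euler('z',jaw_deg-90,degrees=True)*R.from_euler('x',-90,degrees=True)
def cur():
    o=ctrl.observe(); return np.array(o['ee_pos']),R.from_euler('xyz',o['tcp_rot']),o
def inc(p,r,p0=None,r0=None):
    if p0 is None: p0,r0,_=cur()
    t=r0.inv().apply(np.array(p)-p0)*1000; w=(r0.inv()*r).as_rotvec()
    print([np.round(t,1).tolist(),np.round(w,3).tolist()])
E
python3 - <<'E'
from h import *
p,r,o=cur()
inc([.576,-.078,.27],down(-99))
inc([.387,-.295,.27],down(-84))
inc([p[0],p[1],.27],r)
E
```

```text
[[-509.7, -51.5, -270.4], [0.001, 0.524, 0.0]]
[[-255.4, -51.7, -135.6], [0.001, 0.262, 0.0]]
[[-0.0, -51.9, -0.1], [0.0, 0.0, 0.0]]
```

Request:
drive_tool(
  increments=[
    [[-20, -52, -10], [0, 0.05, 0]],
    [[-70, -52, -37], [0, 0.1, 0]],
    [[-125, -52, -66], [0, 0.16, 0]],
    [[-180, -52, -95], [0, 0.22, 0]],
    [[-235, -52, -125], [0, 0.28, 0]],
    [[-290, -52, -154], [0, 0.34, 0]],
    [[-345, -52, -183], [0, 0.4, 0]],
    [[-400, -52, -212], [0, 0.46, 0]],
    [[-455, -52, -241], [0, 0.5, 0]],
    [[-500, -52, -265], [0, 0.524, 0]],
    [[-510, -52, -270], [0, 0.524, 0]],
    [[-510, -52, -270], [0, 0.524, 0]],
  ],
  hand=1.0,
  newtons=25,
)

```text
clock: 1.6
ee_pos: [0.5763, -0.0784, 0.2702]
tcp_rot: [-1.571, -0.001, 2.986]
wrist_force: [-0.3, -0.6, -0.5]
finger_gap: 0.0928
```

Run:
```python
from h import *
p,r,o=cur(); print(o['clock'],p,o['tcp_rot'],o['qpos'],o['wrist_force'])
inc([.576,-.078,.151],down(-99))
```

```text
1.6 [ 0.57633135 -0.07837666  0.27017996] [-1.57066130e+00 -9.01245990e-04  2.98553459e+00] [-2.15105493e-01  3.63105427e-01  1.50333620e+00 -1.96445171e-04
  1.27604274e+00  1.51180599e+00] [-0.33921648 -0.58391454 -0.51097222]
[[0.3, 119.2, -0.3], [-0.0, 0.001, 0.001]]
```

Request:
drive_tool(
  increments=[
    [[0, 30, 0], [0, 0, 0]],
    [[0, 75, 0], [0, 0, 0]],
    [[0, 110, 0], [0, 0, 0]],
    [[0, 119, 0], [0, 0, 0]],
    [[0, 119, 0], [0, 0, 0]],
  ],
)

```text
clock: 2.22
ee_pos: [0.5764, -0.0793, 0.1523]
tcp_rot: [-1.571, 0.0, 2.983]
wrist_force: [0.4, 0.4, 0.2]
finger_gap: 0.0931
```

Run:
```python
from h import *
p,r,o=cur(); print(o['clock'],p,o['wrist_force'])
for n in('scene','top'):
    d=shot(n,n+'1')
s=cv2.imread('pics/scene1.png')[120:280,180:340]; t=cv2.imread('pics/top1.png')[180:300,240:400]
cv2.imwrite('pics/c1.png',np.hstack([cv2.resize(s,(400,400)),cv2.resize(t,(400,300))[:400] if 0 else cv2.copyMakeBorder(cv2.resize(t,(400,300)),0,100,0,0,0)]))
```

```text
2.225 [ 0.57642821 -0.07928262  0.15229853] [0.4130663  0.38467279 0.22376922]
```

View pics/c1.png

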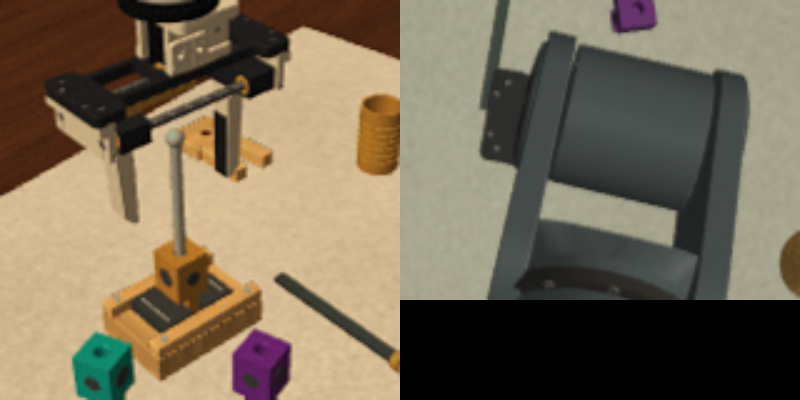

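The fingers straddle the punch, whose ball is at about (175,135) in the left crop. I'll close on it.

Request:
drive_tool(
  increments=[
    [[0, 0, 0], [0, 0, 0]],
    [[0, 0, 0], [0, 0, 0]],
    [[0, 0, 0], [0, 0, 0]],
    [[0, 0, 0], [0, 0, 0]],
    [[0, 0, 0], [0, 0, 0]],
    [[0, 0, 0], [0, 0, 0]],
    [[0, 0, 0], [0, 0, 0]],
    [[0, 0, 0], [0, 0, 0]],
    [[0, 0, 0], [0, 0, 0]],
    [[0, 0, 0], [0, 0, 0]],
  ],
  hand=0,
  newtons=25,
)

```text
clock: 3.58
ee_pos: [0.5765, -0.0785, 0.1516]
tcp_rot: [-1.571, -0.0, 2.984]
wrist_force: [0.5, -0.4, 0.1]
finger_gap: 0.0145
```

Run:
```python
from h import *
p,r,o=cur(); print(o['clock'],p,o['wrist_force'],o['finger_gap'])
d=shot('scene','scene2')
cv2.imwrite('pics/c2.png',cv2.resize(d['color'][120:280,180:340],(600,600)))
inc([.576,-.078,.151],down(-99)); inc([.576,-.078,.22],down(-99))
```

```text
3.575 [ 0.57649494 -0.07847135  0.15163429] [ 0.48150513 -0.37381909  0.0826924 ] 0.014480170801259323
[[0.6, 0.6, -0.4], [0.0, -0.0, 0.0]]
[[0.6, -68.4, -0.4], [0.0, -0.0, 0.0]]
```

View pics/c2.png

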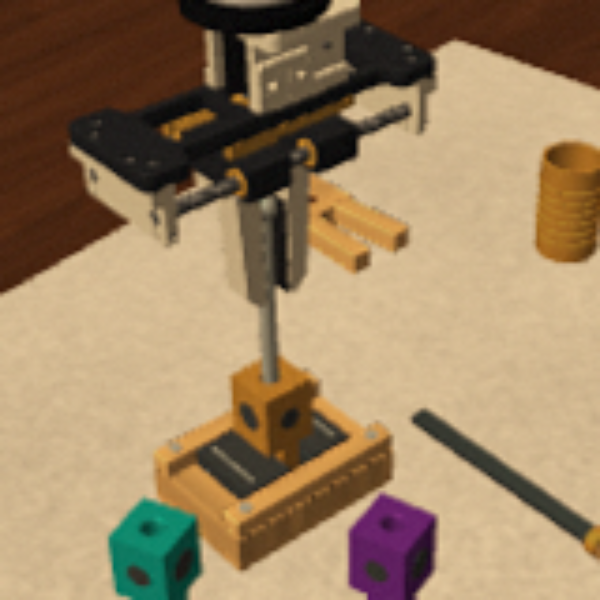

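The jaws are still closing (gap 14.5 mm on a 10 mm rod), so I'll give them a few more rows before lifting.

Request:
drive_tool(
  increments=[
    [[0, 0, 0], [0, 0, 0]],
    [[0, 0, 0], [0, 0, 0]],
    [[0, 0, 0], [0, 0, 0]],
    [[0, -10, 0], [0, 0, 0]],
    [[0, -30, 0], [0, 0, 0]],
    [[0, -60, 0], [0, 0, 0]],
    [[0, -85, 0], [0, 0, 0]],
    [[0, -90, 0], [0, 0, 0]],
    [[0, -90, 0], [0, 0, 0]],
  ],
)

```text
clock: 4.75
ee_pos: [0.5764, -0.0784, 0.2414]
tcp_rot: [-1.571, -0.0, 2.984]
wrist_force: [-0.4, 0.9, -0.8]
finger_gap: 0.0146
```

Run:
```python
from h import *
p,r,o=cur(); print(o['clock'],p,o['wrist_force'],o['finger_gap'])
d=shot('scene','scene3')
cv2.imwrite('pics/c3.png',cv2.resize(d['color'][100:280,160:340],(600,600)))
P=cloud(d)
for lo in np.arange(.1,.2,.015):
    m=(np.hypot(P[...,0]-.577,P[...,1]+.079)<.03)&(P[...,2]>lo)&(P[...,2]<lo+.015); print(lo.round(3),m.sum(),P[m].mean(0))
inc([.5645,.2655,.242],down(-99))
```

```text
4.75 [ 0.5763531  -0.07842577  0.24136332] [-0.40174896  0.85578095 -0.80509005] 0.014631971337891384
0.1 0 [nan nan nan]
0.115 0 [nan nan nan]
0.13 0 [nan nan nan]
0.145 8 [ 0.57880748 -0.07969789  0.15746484]
0.16 26 [ 0.57935641 -0.08113757  0.16730507]
0.175 30 [ 0.5785737  -0.08073536  0.18239145]
0.19 30 [ 0.57928747 -0.08090027  0.19761475]
[[65.3, -1.1, -337.8], [0.0, -0.0, 0.001]]<stdin>:7: RuntimeWarning: Mean of empty slice.
  ret = um.true_divide(
```

View pics/c3.png

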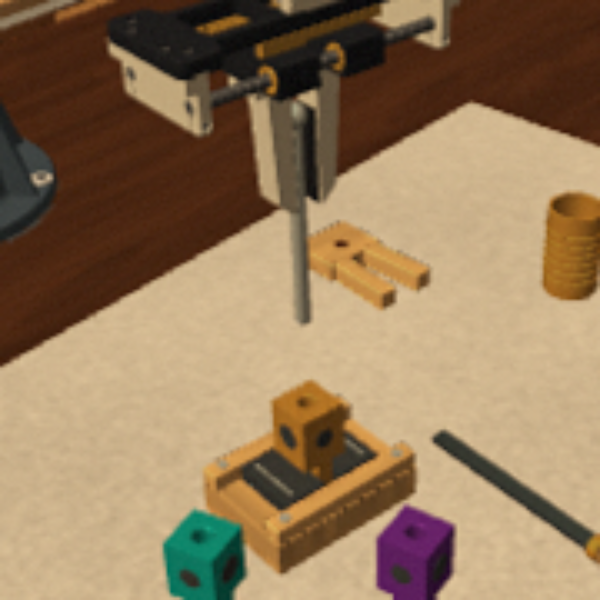

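The punch is out, vertical, with its foot at about z = 0.155. I'll move it over the tin.

Request:
drive_tool(
  increments=[
    [[3, 0, -15], [0, 0, 0]],
    [[10, 0, -50], [0, 0, 0]],
    [[18, 0, -92], [0, 0, 0]],
    [[26, 0, -135], [0, 0, 0]],
    [[34, 0, -178], [0, 0, 0]],
    [[43, 0, -222], [0, 0, 0]],
    [[51, 0, -265], [0, 0, 0]],
    [[59, 0, -303], [0, 0, 0]],
    [[64, 0, -328], [0, 0, 0]],
    [[65, 0, -338], [0, 0, 0]],
    [[65, 0, -338], [0, 0, 0]],
    [[65, 0, -338], [0, 0, 0]],
  ],
)

```text
clock: 6.3
ee_pos: [0.5653, 0.2648, 0.2415]
tcp_rot: [-1.57, -0.0, 2.984]
wrist_force: [0.9, -0.6, -0.8]
finger_gap: 0.0139
```

Run:
```python
from h import *
p,r,o=cur(); print(o['clock'],p,o['tcp_rot'],o['wrist_force'],o['finger_gap'])
d=shot('scene','scene4')
cv2.imwrite('pics/c4.png',cv2.resize(d['color'][50:230,230:410],(600,600)))
P=cloud(d)
for lo in np.arange(.12,.2,.015):
    m=(np.hypot(P[...,0]-p[0],P[...,1]-p[1])<.03)&(P[...,2]>lo)&(P[...,2]<lo+.015); print(lo.round(3),m.sum(),P[m].mean(0) if m.any() else '', P[m][:,2].min() if m.any() else '')
m=(np.hypot(P[...,0]-.5645,P[...,1]-.2655)<.04)&(P[...,2]>.072)&(P[...,2]<.09);print(cv2.minEnclosingCircle(P[m][:,:2].astype(np.float32)))
inc([.5645,.2655,.092],down(-99))
```

```text
6.3 [0.5652637  0.26476352 0.241491  ] [-1.57047796e+00 -2.25089316e-04  2.98363308e+00] [ 0.85824164 -0.5543447  -0.79725548] 0.013948480782077624
0.12 0  
0.135 0  
0.15 13 [0.56703365 0.26229765 0.16005852] 0.15622425164686848
0.165 20 [0.56815465 0.26241821 0.17353126] 0.1661296425253621
0.18 19 [0.56795885 0.26098274 0.18803529] 0.18224001500742992
0.195 21 [0.56795064 0.26263037 0.20276442] 0.195142689469038
((0.5670582056045532, 0.2649415135383606), 0.025765113532543182)
[[0.9, 149.6, -0.7], [-0.0, -0.001, 0.0]]
```

View pics/c4.png

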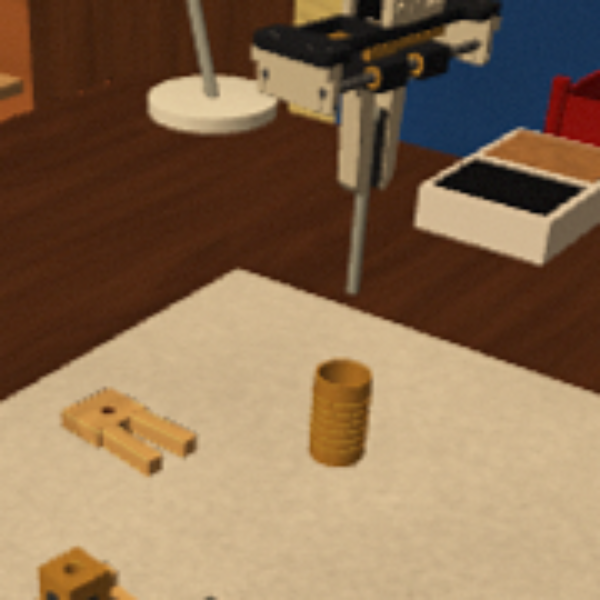

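Request:
drive_tool(
  increments=[
    [[0, 20, 0], [0, 0, 0]],
    [[0, 60, 0], [0, 0, 0]],
    [[0, 100, 0], [0, 0, 0]],
    [[0, 130, 0], [0, 0, 0]],
    [[0, 143, 0], [0, 0, 0]],
    [[0, 147, 0], [0, 0, 0]],
    [[0, 149, 0], [0, 0, 0]],
    [[0, 149, 0], [0, 0, 0]],
  ],
)

```text
clock: 7.35
ee_pos: [0.5657, 0.2657, 0.0935]
tcp_rot: [-1.571, 0.001, 2.984]
wrist_force: [0.2, -0.5, -0.5]
finger_gap: 0.0142
```

Run:
```python
from h import *
p,r,o=cur(); print(o['clock'],p,o['tcp_rot'],o['wrist_force'],o['finger_gap'])
d=shot('scene','scene5')
cv2.imwrite('pics/c5.png',cv2.resize(d['color'][70:220,260:410],(600,600)))
```

```text
7.35 [0.56565563 0.26568703 0.09352857] [-1.57147177e+00  1.17320641e-03  2.98438791e+00] [ 0.23558487 -0.49376472 -0.47883286] 0.014229273320102494
```

View pics/c5.png

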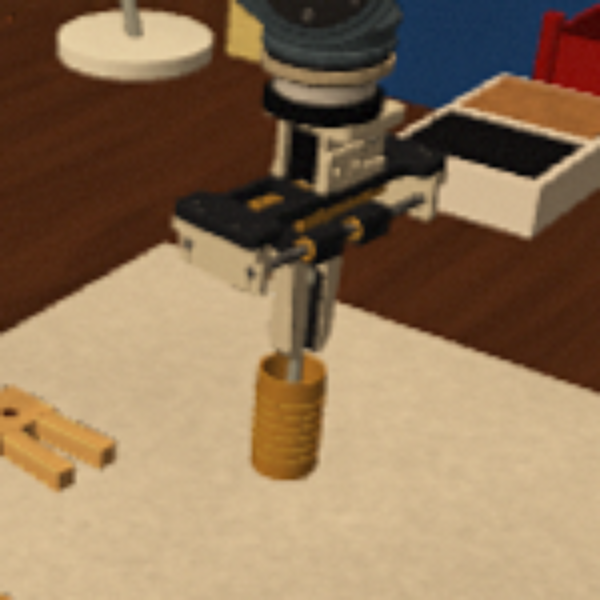

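The punch is inside the tin, roughly centred. I'll ease it down to the tin's floor.

Request:
drive_tool(
  increments=[
    [[0, 1, 0], [0, 0, 0]],
    [[0, 1.5, 0], [0, 0, 0]],
    [[0, 2, 0], [0, 0, 0]],
    [[0, 2, 0], [0, 0, 0]],
  ],
)

```text
clock: 7.9
ee_pos: [0.5653, 0.2656, 0.0907]
tcp_rot: [-1.571, 0.0, 2.984]
wrist_force: [0.2, -0.3, -0.4]
finger_gap: 0.0145
```

Request:
drive_tool(
  increments=[
    [[0, 0.5, 0], [0, 0, 0]],
    [[0, 1, 0], [0, 0, 0]],
    [[0, 1, 0], [0, 0, 0]],
  ],
)

```text
clock: 8.28
ee_pos: [0.5659, 0.2658, 0.0905]
tcp_rot: [-1.572, 0.002, 2.984]
wrist_force: [0.3, -0.7, 6.1]
finger_gap: 0.0142
```

Contact registers at 6 N, so I'll ease off and open gently.

Request:
drive_tool(
  increments=[
    [[0, -0.7, 0], [0, 0, 0]],
    [[0, -0.7, 0], [0, 0, 0]],
  ],
)

```text
clock: 8.52
ee_pos: [0.5654, 0.2656, 0.0906]
tcp_rot: [-1.571, 0.0, 2.984]
wrist_force: [-0.1, 0.6, 3.9]
finger_gap: 0.0144
```

Request:
drive_tool(
  increments=[
    [[0, 0, 0], [0, 0, 0]],
    [[0, 0, 0], [0, 0, 0]],
    [[0, 0, 0], [0, 0, 0]],
  ],
  hand=0.3,
)

```text
clock: 8.9
ee_pos: [0.5651, 0.2655, 0.0901]
tcp_rot: [-1.571, -0.0, 2.984]
wrist_force: [0.1, -0.6, -0.4]
finger_gap: 0.0279
```

Run:
```python
from h import *
p,r,o=cur(); print(o['clock'],p,o['tcp_rot'],o['wrist_force'],o['finger_gap'])
d=shot('scene','scene6')
cv2.imwrite('pics/c6.png',cv2.resize(d['color'][70:220,260:410],(600,600)))
```

```text
8.9 [0.56507064 0.26550511 0.09008498] [-1.57056243e+00 -4.18070993e-04  2.98442026e+00] [ 0.08408492 -0.63005537 -0.35775732] 0.027898451426851236
```

View pics/c6.png

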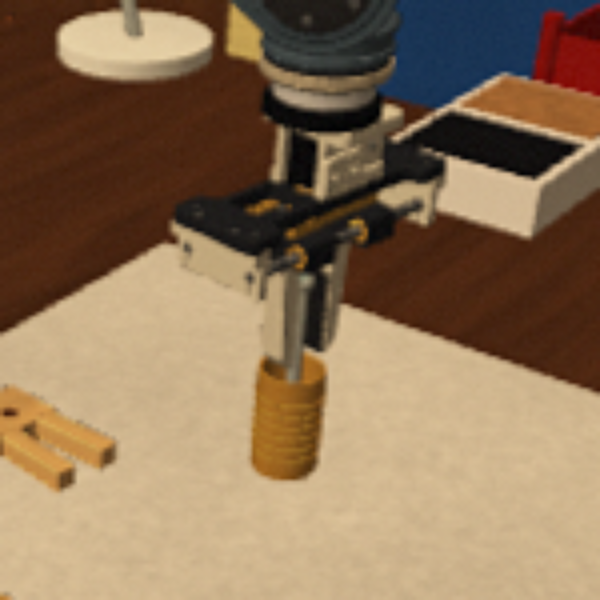

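Request:
drive_tool(
  increments=[
    [[0, 0, 0], [0, 0, 0]],
    [[0, 0, 0], [0, 0, 0]],
    [[0, 0, 0], [0, 0, 0]],
    [[0, 0, 0], [0, 0, 0]],
    [[0, 0, 0], [0, 0, 0]],
    [[0, 0, 0], [0, 0, 0]],
    [[0, 0, 0], [0, 0, 0]],
  ],
  hand=1,
)

```text
clock: 9.82
ee_pos: [0.5652, 0.2656, 0.0903]
tcp_rot: [-1.571, 0.0, 2.984]
wrist_force: [0.5, -0.1, -0.1]
finger_gap: 0.0914
```

Run:
```python
from h import *
p,r,o=cur(); print(o['clock'],p,o['tcp_rot'],o['wrist_force'],o['finger_gap'])
d=shot('scene','scene7')
cv2.imwrite('pics/c7.png',cv2.resize(d['color'][70:220,260:410],(600,600)))
P=cloud(d)
for lo in np.arange(.085,.18,.012):
    m=(np.hypot(P[...,0]-p[0],P[...,1]-p[1])<.035)&(P[...,2]>lo)&(P[...,2]<lo+.012); print(lo.round(3),m.sum(),P[m].mean(0) if m.any() else '')
```

```text
9.825 [0.56523244 0.26555047 0.09032986] [-1.57079473e+00  8.77677101e-06  2.98436571e+00] [ 0.48076215 -0.14066121 -0.10489437] 0.0913865840668174
0.085 14 [0.56775678 0.2626176  0.09103632]
0.097 12 [0.56783523 0.26240808 0.10362175]
0.109 15 [0.56764456 0.26277114 0.11539366]
0.121 13 [0.56707485 0.26258229 0.1269116 ]
0.133 13 [0.56892251 0.2629683  0.13981836]
0.145 19 [0.56863822 0.26259869 0.14948139]
0.157 0 
0.169 0
```

View pics/c7.png

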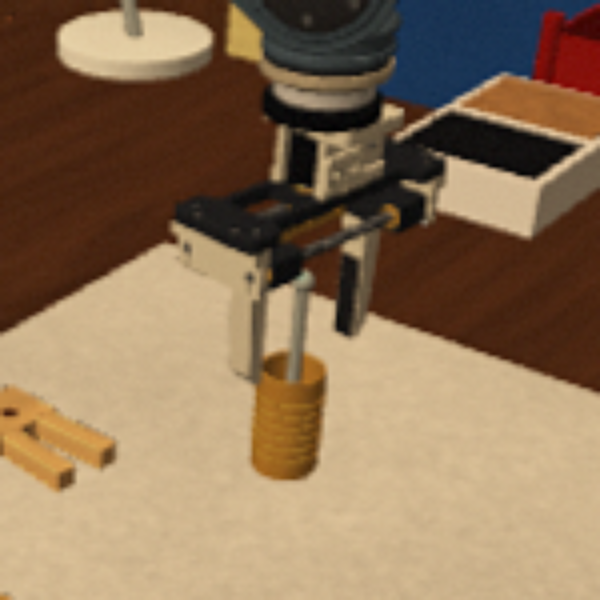

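The punch stands upright on its own in the tin. I'll raise straight up and go back above the block.

Request:
drive_tool(
  increments=[
    [[0, -15, 0], [0, 0, 0]],
    [[0, -45, 0], [0, 0, 0]],
    [[0, -90, 0], [0, 0, 0]],
    [[0, -120, 0], [0, 0, 0]],
    [[0, -130, 0], [0, 0, 0]],
  ],
)

```text
clock: 10.5
ee_pos: [0.5659, 0.2658, 0.223]
tcp_rot: [-1.573, 0.003, 2.984]
wrist_force: [-0.5, -0.7, 0.5]
finger_gap: 0.0931
```

Request:
drive_tool(
  increments=[
    [[-3, 0, 15], [0, 0, 0]],
    [[-10, 0, 50], [0, 0, 0]],
    [[-18, 0, 92], [0, 0, 0]],
    [[-26, 0, 135], [0, 0, 0]],
    [[-34, 0, 178], [0, 0, 0]],
    [[-43, 0, 222], [0, 0, 0]],
    [[-51, 0, 265], [0, 0, 0]],
    [[-59, 0, 303], [0, 0, 0]],
    [[-64, 0, 328], [0, 0, 0]],
    [[-65, 0, 338], [0, 0, 0]],
    [[-65, 0, 338], [0, 0, 0]],
  ],
)

```text
clock: 11.88
ee_pos: [0.576, -0.0787, 0.2196]
tcp_rot: [-1.571, -0.001, 2.984]
wrist_force: [-0.2, 0.4, 0.6]
finger_gap: 0.0928
```

Run:
```python
from h import *
p,r,o=cur(); print(o['clock'],p,o['tcp_rot'],o['wrist_force'],o['finger_gap'])
d=shot('scene','scene8')
cv2.imwrite('pics/c8.png',cv2.resize(d['color'][100:280,180:420],(800,600)))
P=cloud(d)
c=(.576,-.078)
m=(np.hypot(P[...,0]-c[0],P[...,1]-c[1])<.04)&(P[...,2]>.086)&(P[...,2]<.094); print(cv2.minAreaRect(P[m][:,:2].astype(np.float32)),P[m].mean(0))
for lo in np.arange(.085,.16,.012):
    m=(np.hypot(P[...,0]-.565,P[...,1]-.2655)<.035)&(P[...,2]>lo)&(P[...,2]<lo+.012); print(lo.round(3),m.sum(),P[m].mean(0) if m.any() else '')
inc([.576,-.078,.059],down(-99))
```

```text
11.875 [ 0.57595528 -0.07873995  0.21955422] [-1.57096420e+00 -1.36656689e-03  2.98350114e+00] [-0.24815438  0.37341086  0.57107116] 0.09283058110513792
((0.5763859748840332, -0.07926331460475922), (0.03453866019845009, 0.036826830357313156), 80.9620132446289) [ 0.57794021 -0.08003181  0.08980791]
0.085 14 [0.567136   0.26368692 0.09033348]
0.097 12 [0.56775752 0.26298384 0.10334502]
0.109 14 [0.56795469 0.2629955  0.11418588]
0.121 14 [0.56746461 0.26266259 0.1256669 ]
0.133 15 [0.568716   0.26265242 0.13892787]
0.145 23 [0.56751214 0.26226528 0.15007664]
0.157 0 
[[-0.0, 160.8, -0.0], [0.0, -0.0, 0.001]]
```

View pics/c8.png

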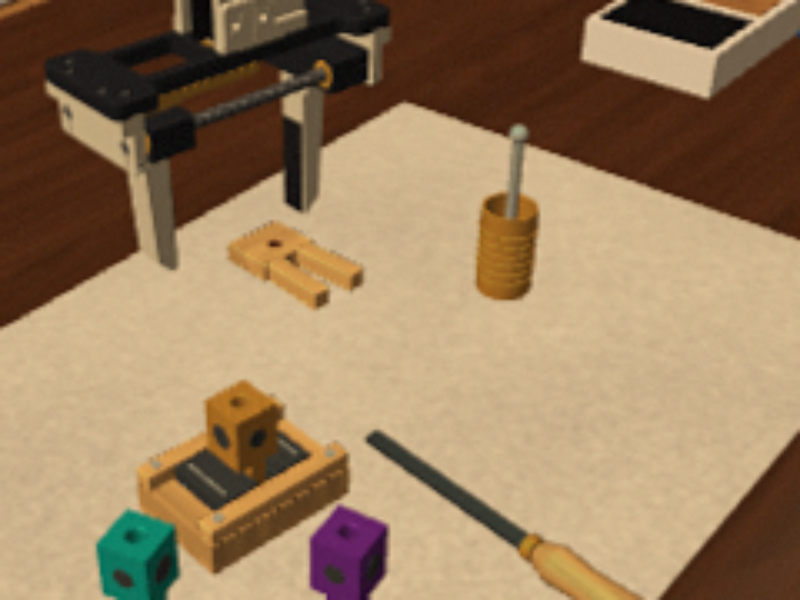

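Request:
drive_tool(
  increments=[
    [[0, 20, 0], [0, 0, 0]],
    [[0, 60, 0], [0, 0, 0]],
    [[0, 105, 0], [0, 0, 0]],
    [[0, 140, 0], [0, 0, 0]],
    [[0, 157, 0], [0, 0, 0]],
    [[0, 160, 0], [0, 0, 0]],
    [[0, 160, 0], [0, 0, 0]],
  ],
)

```text
clock: 12.8
ee_pos: [0.5772, -0.0783, 0.0614]
tcp_rot: [-1.571, 0.002, 2.985]
wrist_force: [0.1, -0.6, 0.4]
finger_gap: 0.0929
```

Request:
drive_tool(
  increments=[
    [[0, 0, 0], [0, 0, 0]],
    [[0, 0, 0], [0, 0, 0]],
    [[0, 0, 0], [0, 0, 0]],
    [[0, 0, 0], [0, 0, 0]],
    [[0, 0, 0], [0, 0, 0]],
    [[0, 0, 0], [0, 0, 0]],
    [[0, 0, 0], [0, 0, 0]],
    [[0, 0, 0], [0, 0, 0]],
    [[0, 0, 0], [0, 0, 0]],
    [[0, 0, 0], [0, 0, 0]],
  ],
  hand=0,
  newtons=45,
)

```text
clock: 14.05
ee_pos: [0.5765, -0.0785, 0.0603]
tcp_rot: [-1.571, -0.0, 2.984]
wrist_force: [0.1, -0.1, 0.3]
finger_gap: 0.0339
```

Run:
```python
from h import *
p,r,o=cur(); print(o['clock'],p,o['tcp_rot'],o['wrist_force'],o['wrist_torque'],o['finger_gap'])
d=shot('scene','scene9')
cv2.imwrite('pics/c9.png',cv2.resize(d['color'][160:280,180:340],(800,600)))
```

```text
14.05 [ 0.57647945 -0.07847276  0.0602973 ] [-1.57077725e+00 -6.93095200e-05  2.98437373e+00] [ 0.05070571 -0.12107904  0.27516402] [-0.00364276  0.01911053 -0.01411823] 0.03388204448709613
```

View pics/c9.png

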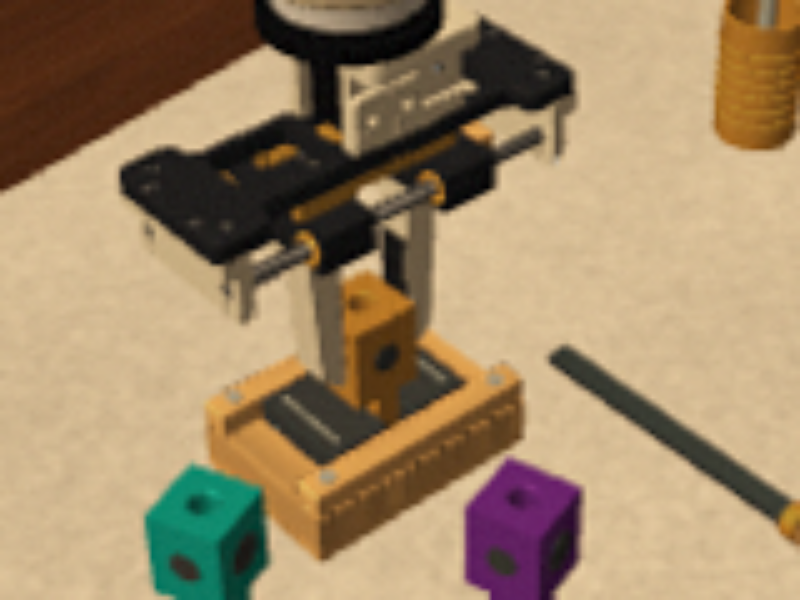

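The grip is good (33.9 mm gap on a 34 mm head). I'll rock towards the first cheek.

Request:
drive_tool(
  increments=[
    [[0, -0.4, -1.8], [0.04, 0, 0]],
    [[0, -0.7, -3.5], [0.08, 0, 0]],
    [[0, -0.9, -5.3], [0.12, 0, 0]],
    [[0, -1.1, -7.1], [0.16, 0, 0]],
  ],
)

```text
clock: 14.6
ee_pos: [0.5773, -0.0722, 0.0611]
tcp_rot: [-1.408, -0.001, 2.985]
wrist_force: [0.2, -6.2, -4.9]
finger_gap: 0.0338
```

Request:
drive_tool(
  increments=[
    [[0, -0.3, -1.7], [0.04, 0, 0]],
    [[0, -0.5, -3.4], [0.08, 0, 0]],
    [[0, -0.7, -5.1], [0.12, 0, 0]],
    [[0, -0.8, -6.8], [0.16, 0, 0]],
    [[0, -0.8, -7.2], [0.17, 0, 0]],
    [[0, -0.8, -7.2], [0.17, 0, 0]],
  ],
)

```text
clock: 15.35
ee_pos: [0.5785, -0.0647, 0.061]
tcp_rot: [-1.24, -0.001, 2.985]
wrist_force: [0.2, -4.4, -0.3]
finger_gap: 0.0336
```

Run:
```python
from h import *
p,r,o=cur(); print(o['clock'],p,o['tcp_rot'],o['wrist_force'],o['wrist_torque'],o['finger_gap'])
d=shot('scene','scene10')
cv2.imwrite('pics/c10.png',cv2.resize(d['color'][160:280,180:340],(800,600)))
```

```text
15.35 [ 0.57852918 -0.06471661  0.06102875] [-1.23967503e+00 -7.76428380e-04  2.98473890e+00] [ 0.24189892 -4.43436123 -0.29044859] [-0.60638168  0.11270855  0.02455091] 0.03357908320944242
```

View pics/c10.png

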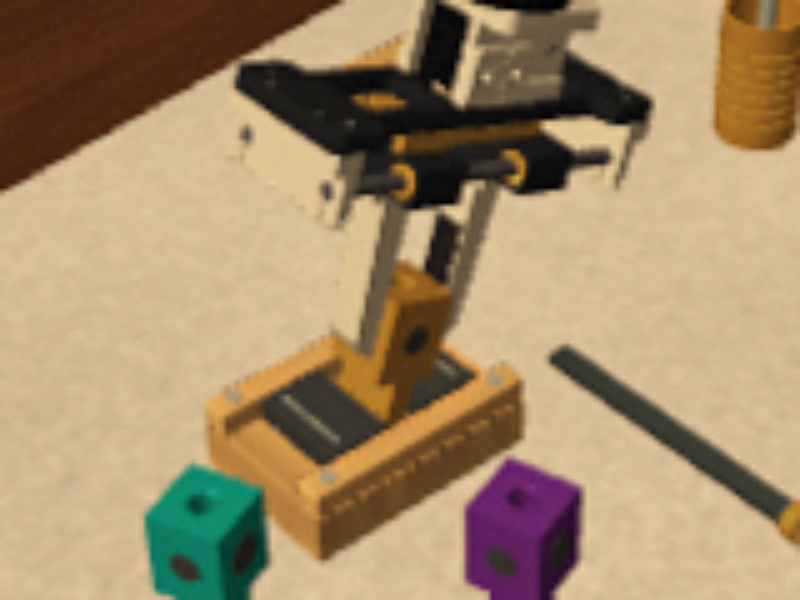

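It leans 0.33 rad towards +y and the far cheek has moved back. Next I'll rock the other way.

```bash
cat > rock.py <<'E'
from h import *
# poses in base tool frame C0
def pose(w,extra=0):
    L=8*np.cos(w)+11*np.sin(abs(w))-8+extra
    return np.array([0,44.3*(1-np.cos(w))-L,-44.3*np.sin(w)]),R.from_rotvec([w,0,0])
def rel(p0,r0,ws,extra=0):
    for w in ws:
        t,r=pose(w,extra); print([np.round(r0.inv().apply(t-p0),1).tolist(),np.round((r0.inv()*r).as_rotvec(),3).tolist()])
E
python3 - <<'E'
from rock import *
p1=np.array([0,-1.1,-7.1]);r1=R.from_rotvec([.16,0,0])
p2=p1+r1.apply([0,-.8,-7.2]); r2=r1*R.from_rotvec([.17,0,0]); print(p2)
rel(p2,r2,[.28,.2,.12,.04,0,-.04,-.08,-.12,-.16])
p,r=pose(-.16); print(); rel(p,r,[-.2,-.24,-.28,-.32,-.33])
E
```

```text
[  0.          -0.74269074 -14.33549101]
[[0.0, 0.4, 2.1], [-0.05, 0.0, 0.0]]
[[0.0, 1.4, 5.4], [-0.13, 0.0, 0.0]]
[[0.0, 2.7, 8.6], [-0.21, 0.0, 0.0]]
[[0.0, 4.4, 11.8], [-0.29, 0.0, 0.0]]
[[0.0, 5.3, 13.3], [-0.33, 0.0, 0.0]]
[[0.0, 5.5, 15.1], [-0.37, 0.0, 0.0]]
[[0.0, 5.8, 16.9], [-0.41, 0.0, 0.0]]
[[0.0, 6.2, 18.6], [-0.45, 0.0, 0.0]]
[[0.0, 6.6, 20.3], [-0.49, 0.0, 0.0]]

[[0.0, -0.3, 1.7], [-0.04, 0.0, 0.0]]
[[0.0, -0.6, 3.4], [-0.08, 0.0, 0.0]]
[[0.0, -0.7, 5.1], [-0.12, 0.0, 0.0]]
[[0.0, -0.8, 6.8], [-0.16, 0.0, 0.0]]
[[0.0, -0.8, 7.3], [-0.17, 0.0, 0.0]]
```

Request:
drive_tool(
  increments=[
    [[0, 0.4, 2.1], [-0.05, 0, 0]],
    [[0, 1.4, 5.4], [-0.13, 0, 0]],
    [[0, 2.7, 8.6], [-0.21, 0, 0]],
    [[0, 4.4, 11.8], [-0.29, 0, 0]],
    [[0, 5.3, 13.3], [-0.33, 0, 0]],
    [[0, 5.5, 15.1], [-0.37, 0, 0]],
    [[0, 5.8, 16.9], [-0.41, 0, 0]],
    [[0, 6.2, 18.6], [-0.45, 0, 0]],
    [[0, 6.6, 20.3], [-0.49, 0, 0]],
  ],
)

```text
clock: 16.52
ee_pos: [0.5753, -0.0845, 0.061]
tcp_rot: [-1.734, -0.001, 2.984]
wrist_force: [1.6, 4.7, -5.3]
finger_gap: 0.0342
```

Request:
drive_tool(
  increments=[
    [[0, -0.3, 1.7], [-0.04, 0, 0]],
    [[0, -0.6, 3.4], [-0.08, 0, 0]],
    [[0, -0.7, 5.1], [-0.12, 0, 0]],
    [[0, -0.8, 6.8], [-0.16, 0, 0]],
    [[0, -0.8, 7.3], [-0.17, 0, 0]],
    [[0, -0.8, 7.3], [-0.17, 0, 0]],
  ],
)

```text
clock: 17.27
ee_pos: [0.5742, -0.092, 0.061]
tcp_rot: [-1.902, -0.001, 2.984]
wrist_force: [1.1, 5.0, -0.7]
finger_gap: 0.0338
```

Run:
```python
from rock import *
p,r,o=cur(); print(o['clock'],p,o['tcp_rot'],o['wrist_force'],o['wrist_torque'],o['finger_gap'])
d=shot('scene','scene11')
cv2.imwrite('pics/c11.png',cv2.resize(d['color'][160:280,180:340],(800,600)))
p,r=pose(-.16); p=p+r.apply([0,-.8,7.3]); r=r*R.from_rotvec([-.17,0,0])
rel(p,r,[-.28,-.2,-.12,-.04,0])
```

```text
17.275 [ 0.57416046 -0.09203972  0.06102214] [-1.90184924e+00 -6.28370297e-04  2.98398234e+00] [ 1.05009085  5.00128815 -0.66863569] [0.75568528 0.05550606 0.10899099] 0.03377571797264532
[[0.0, 0.4, -2.1], [0.05, 0.0, 0.0]]
[[0.0, 1.4, -5.4], [0.13, 0.0, 0.0]]
[[0.0, 2.7, -8.7], [0.21, 0.0, 0.0]]
[[0.0, 4.4, -11.8], [0.29, 0.0, 0.0]]
[[0.0, 5.3, -13.4], [0.33, 0.0, 0.0]]
```

View pics/c11.png

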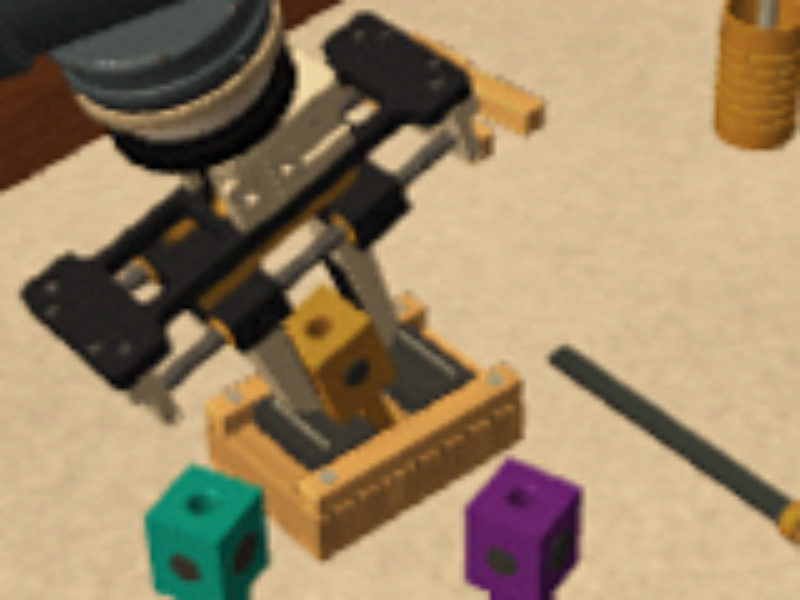

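Both cheeks are pushed back. I'll bring the block upright and lift it a little, watching the force.

Request:
drive_tool(
  increments=[
    [[0, 0.4, -2.1], [0.05, 0, 0]],
    [[0, 1.4, -5.4], [0.13, 0, 0]],
    [[0, 2.7, -8.7], [0.21, 0, 0]],
    [[0, 4.4, -11.8], [0.29, 0, 0]],
    [[0, 5, -13.4], [0.33, 0, 0]],
    [[0, 5, -13.4], [0.33, 0, 0]],
    [[0, 5, -13.4], [0.33, 0, 0]],
  ],
)

```text
clock: 18.2
ee_pos: [0.5764, -0.0787, 0.0605]
tcp_rot: [-1.571, -0.0, 2.984]
wrist_force: [-0.1, 0.6, -3.0]
finger_gap: 0.0339
```

Request:
drive_tool(
  increments=[
    [[0, -2, 0], [0, 0, 0]],
    [[0, -4, 0], [0, 0, 0]],
    [[0, -6, 0], [0, 0, 0]],
    [[0, -8, 0], [0, 0, 0]],
    [[0, -10, 0], [0, 0, 0]],
    [[0, -10, 0], [0, 0, 0]],
  ],
)

```text
clock: 18.95
ee_pos: [0.5766, -0.0785, 0.0708]
tcp_rot: [-1.571, 0.0, 2.984]
wrist_force: [-0.3, -0.2, -3.0]
finger_gap: 0.0338
```

Run:
```python
from h import *
p,r,o=cur(); print(o['clock'],p,o['tcp_rot'],o['wrist_force'],o['wrist_torque'],o['finger_gap'])
d=shot('scene','scene12')
cv2.imwrite('pics/c12.png',cv2.resize(d['color'][160:280,180:340],(800,600)))
```

```text
18.95 [ 0.57658299 -0.0784912   0.07082181] [-1.57078589e+00  2.39891345e-04  2.98444394e+00] [-0.32444164 -0.20226264 -3.03005452] [0.05390143 0.05909673 0.00988024] 0.03379979465087882
```

View pics/c12.png

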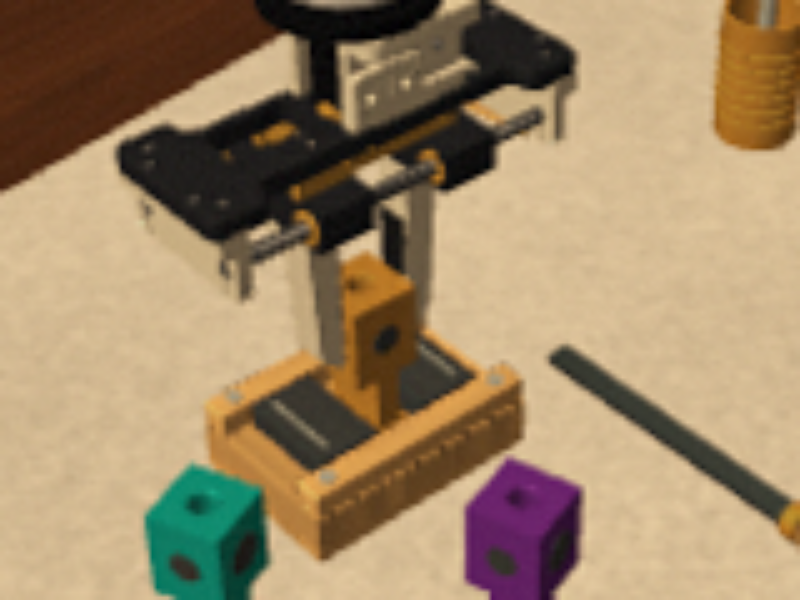

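The only load is the weight (3 N), so the block is free. I'll lift it another 60 mm.

Request:
drive_tool(
  increments=[
    [[0, -4, 0], [0, 0, 0]],
    [[0, -10, 0], [0, 0, 0]],
    [[0, -18, 0], [0, 0, 0]],
    [[0, -27, 0], [0, 0, 0]],
    [[0, -37, 0], [0, 0, 0]],
    [[0, -47, 0], [0, 0, 0]],
    [[0, -55, 0], [0, 0, 0]],
    [[0, -60, 0], [0, 0, 0]],
    [[0, -60, 0], [0, 0, 0]],
    [[0, -60, 0], [0, 0, 0]],
    [[0, -60, 0], [0, 0, 0]],
    [[0, -60, 0], [0, 0, 0]],
  ],
)

```text
clock: 20.5
ee_pos: [0.5764, -0.0785, 0.1304]
tcp_rot: [-1.571, -0.0, 2.984]
wrist_force: [0.7, -0.4, -3.6]
finger_gap: 0.0341
```

Run:
```python
from h import *
p,r,o=cur(); print(o['clock'],p,o['tcp_rot'],o['wrist_force'],o['qd'].round(4),o['finger_gap'])
d=shot('scene','scene13')
cv2.imwrite('pics/c13.png',cv2.resize(d['color'][100:300,80:400],(800,500)))
t=shot('top','top13')
P=cloud(d)
m=(np.hypot(P[...,0]-.5765,P[...,1]+.0785)<.03)&(P[...,2]>.06)&(P[...,2]<.1); print('block low z',np.percentile(P[m][:,2],[0,2,10]))
for lo in np.arange(.085,.16,.012):
    m=(np.hypot(P[...,0]-.565,P[...,1]-.2655)<.035)&(P[...,2]>lo)&(P[...,2]<lo+.012); print(lo.round(3),m.sum(),P[m].mean(0) if m.any() else '')
```

```text
20.5 [ 0.57641938 -0.07849033  0.1304466 ] [-1.57081624e+00 -3.32595013e-04  2.98436459e+00] [ 0.70769231 -0.42863228 -3.57520949] [ 0.0004 -0.0011 -0.0011  0.0018 -0.0009  0.0014] 0.03405420081696722
block low z [0.07838406 0.08072721 0.08384178]
0.085 14 [0.5675403  0.26275889 0.08999209]
0.097 14 [0.56740064 0.26385057 0.10284362]
0.109 15 [0.56787079 0.26241454 0.11541952]
0.121 13 [0.56705302 0.26237782 0.1260611 ]
0.133 15 [0.56852556 0.26228247 0.13901504]
0.145 24 [0.56815724 0.26239284 0.15012486]
0.157 0
```

View pics/c13.png

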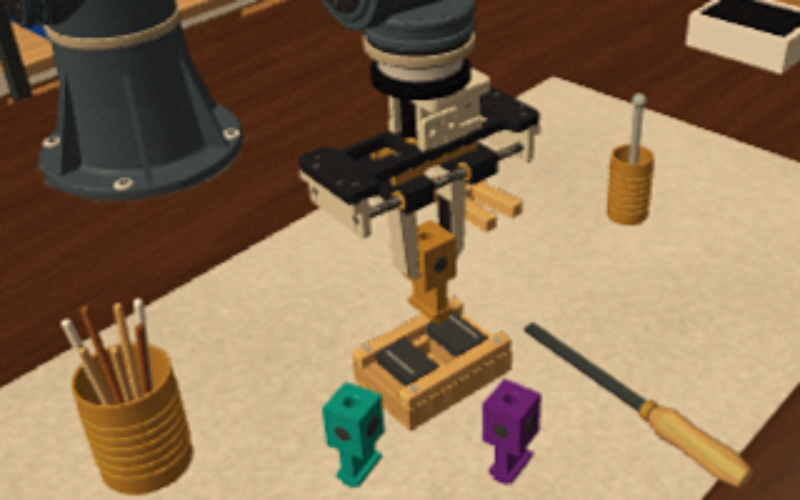

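View pics/top13.png

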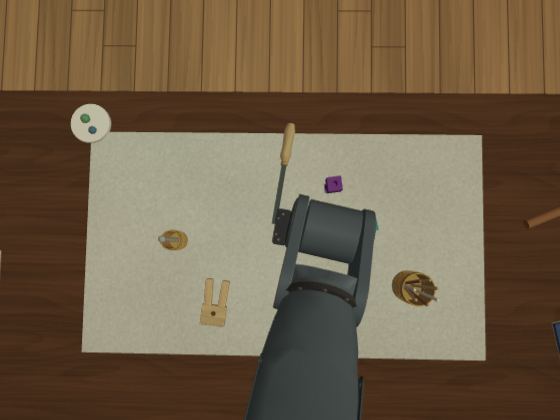

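The block hangs upright above the empty holder, and the punch stands in the tin at (640,140) in the crop. Before handing in I'll check that the other tools haven't moved.

Run:
```python
import cv2,numpy as np
for k,a,b in(('top',cv2.imread('pics/top0.png'),cv2.imread('pics/top13.png')),('scene',cv2.imread('pics/scene0.png'),cv2.imread('pics/scene13.png'))):
    R={'top':dict(file=(120,200,275,300),purple=(172,196,322,348),peg=(275,330,198,232),sticks=(268,310,390,442),tin=(228,252,158,190)),
       'scene':dict(file=(225,295,290,385),teal=(250,296,205,238),purple=(250,296,268,300),sticks=(215,300,100,165),peg=(170,192,270,292),tin=(170,190,318,345))}[k]
    for n,(r0,r1,c0,c1) in R.items():
        (dx,dy),resp=cv2.phaseCorrelate(np.float64(cv2.cvtColor(a[r0:r1,c0:c1],6)),np.float64(cv2.cvtColor(b[r0:r1,c0:c1],6)));print(k,n,round(dx,2),round(dy,2),round(resp,2))
```

```text
top file 1.7 -0.29 0.83
top purple 0.52 0.0 1.0
top peg 0.0 -0.01 1.0
top sticks 0.03 0.52 1.01
top tin -0.4 0.16 0.82
scene file -0.26 0.53 0.93
scene teal -0.05 -0.07 0.97
scene purple -0.01 0.02 0.99
scene sticks -0.01 -0.01 1.0
scene peg -0.05 -0.72 0.75
scene tin 0.49 0.11 1.0
```

Run:
```python
import cv2,numpy as np,glob
a=cv2.imread('pics/top0.png');b=cv2.imread('pics/top13.png');c=cv2.imread('pics/top1.png')
f=lambda x:cv2.resize(x[115:230,262:310],None,fx=5,fy=5,interpolation=cv2.INTER_NEAREST)
cv2.imwrite('pics/file.png',np.hstack([f(a),f(c),f(b)]))
a=cv2.imread('pics/scene0.png')
g=lambda x:np.float64(cv2.cvtColor(x[225:295,290:385],6))
for i in range(1,14):
    b=cv2.imread(f'pics/scene{i}.png'); print(i,[np.round(v,2) for v in cv2.phaseCorrelate(g(a),g(b))], np.abs(g(a)-g(b)).max())
```

```text
1 [array([-0.26,  0.51]), np.float64(0.95)] 122.0
2 [array([-0.24,  0.52]), np.float64(0.95)] 123.0
3 [array([-0.25,  0.51]), np.float64(0.95)] 126.0
4 [array([-0.3 ,  0.51]), np.float64(0.95)] 125.0
5 [array([-0.25,  0.53]), np.float64(0.95)] 126.0
6 [array([-0.22,  0.51]), np.float64(0.94)] 127.0
7 [array([-0.26,  0.51]), np.float64(0.97)] 125.0
8 [array([-0.25,  0.49]), np.float64(0.94)] 124.0
9 [array([-0.26,  0.51]), np.float64(0.95)] 124.0
10 [array([-0.24,  0.49]), np.float64(0.95)] 124.0
11 [array([-0.24,  0.54]), np.float64(0.94)] 122.0
12 [array([-0.25,  0.53]), np.float64(0.94)] 123.0
13 [array([-0.26,  0.53]), np.float64(0.93)] 125.0
```

View pics/file.png

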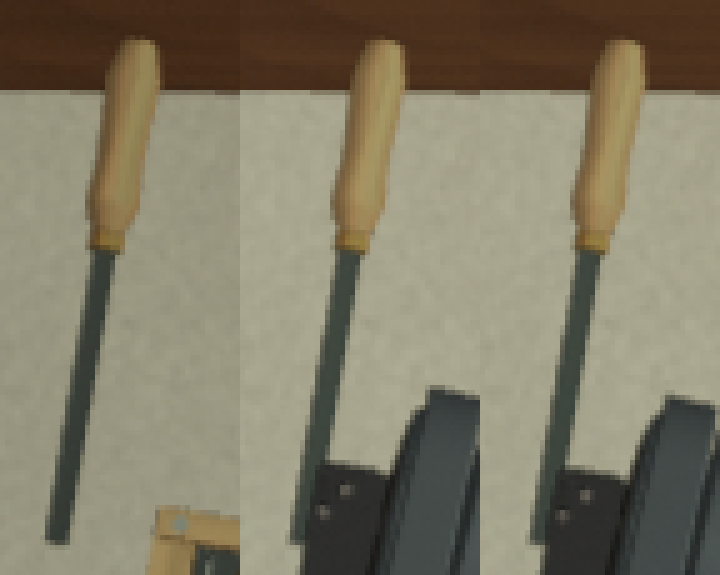

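The file settled by about 2–4 mm before the arm came near it, while the tool was still high up, and has been unchanged since. I'll hand in.

Run:
```python
from rig import ctrl
print(ctrl.finish_job()); o=ctrl.observe(); print(o['clock'],o['ee_pos'],o['finger_gap'])
```

```text
the job is handed in; nothing more can be done
None
the job is handed in; nothing more can be done
```

The job is handed in at about 20.6 s of the 61 s allowed; no verdict is reported.

**What I did:** I took the punch out of the block and stood it upright in the slim tin. I then gripped the block's head at 45 N and rocked it 0.33 rad towards +y, then 0.33 rad towards −y. The last picture shows both cheeks pushed back, and the block came up carrying only its own weight (about 3 N).

**Last checks:**
- **Block:** held upright and still with a 34 mm finger gap. Its foot is at about z = 0.078 m, roughly 38 mm above the holder.
- **Punch and tin:** the tin is standing, with the punch vertical and near its centre.
- **Forces:** readings at the end of each move never passed about 8 N. I did not see the force during the moves.
- **Other tools:** the stick tin, peg and both decoys moved by less than a pixel.

**One check disagreed:** the file sits about 2–4 mm (1.7 pixels in the top view) from where it was in the first picture. The shift was already there in my second pictures, after the first approach. Up to then the fingers had only passed high above the bench or come down around the punch. It looks like the file settled at the start, and it did not move again.

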